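# Hold a sample flask down on a vortex mixer

## Task

Fit the black rubber flask holder (the open cup with a hole through its floor) fully down onto the drive stub of the vortex mixer. Then take the capped flask from the balance pan, carry it upright, stand it in the holder and press it down until the mixer's sprung drive head is about half-way down its travel (4 of 8 mm). The mixer runs only while it is pressed, so finish with the gripper still holding the flask upright and pressed down there; leave all the other things on the bench where they are.

Things in the scene. Friction and masses are not known exactly. Their poses are not given: they have to be found in the camera images.
- holder: loose mixer head: open round rubber cup, 64 mm outside diameter, 32 mm tall, 120 g, standing mouth up on the bench. Floor 14 mm thick with a 16 mm hole right through its centre; recess above it 54 mm diameter, 18 mm deep, wall 5 mm. Grip across the outside near the rim, any yaw. Origin: centre of its underside; z up to the mouth.
- drive_seat (a point): centre of the seat on the mixer's drive head, where the holder's underside comes to rest: a level steel disc, 40 mm diameter, 146 mm above the bench when unpressed, going down with the head. From its centre stands the stub: 12 mm diameter, 12 mm tall, its top 4 mm tapering to 6 mm diameter.
- drive (a joint): downward travel of the drive head (m): 0 up, unpressed; 0.004 half-way; 0.008 on its stop. A spring pushes it up: it starts to move at 5 N of load (holder and flask alone do not move it) and takes 1.5 N more per mm, so 11 N in all at half-way, of which the weight of holder and flask is about 2.4 N and the robot's push the rest, 8 to 9 N.
- mixer: vortex mixer, fixed: white casing 150 x 120 mm on a dark foot 175 x 135 mm, casing top 118 mm above the bench; black bellows and the steel drive head on top, above its centre; control panel with knob and switch on its -x side. Origin: centre of its underside on the bench, right under the drive head. z up.
- balance: precision balance on a dark granite slab, fixed together: slab 360 x 270 x 60 mm, white balance 300 x 205 mm on it with its sloping display panel at its own -x end. Origin: centre of the slab's underside on the bench. z up.
- pan (a point): centre of the top face of the balance's round steel pan (128 mm diameter), 145 mm above the bench. A glass ring of 160 mm diameter stands round it and rises 20 mm above the pan.
- flask: the capped flask on the balance pan: conical translucent plastic, 98 mm tall, base 49 mm diameter, 27 mm neck, white screw cap of 34 mm diameter from 72 to 98 mm height; 80 to 160 g. Grip it by the cap. Origin: centre of its underside; z up to the cap. Standing in the holder, its underside is 14 mm above the holder's.
- tube_head: bystander: another head for the mixer, solid black rubber, 48 mm diameter, 36 mm tall, a shallow dimple in its top and no hole through it. Origin: centre of its underside.
- flask_b: bystander: a flask of the same kind, standing on the bench beyond the mixer. Origin: centre of its underside.
- flask_c: bystander: a flask of the same kind, standing on the bench near the robot. Origin: centre of its underside.
- spatula: bystander: flat steel spatula 188 mm long, 4 mm thick, lying on the bench beside the basket. Origin: under its middle; x along its length.
- dish: bystander: white porcelain dish, 104 mm diameter, 22 mm tall, at the back of the bench. Origin: centre of its underside.
- amber_bottle: bystander: amber reagent bottle, 72 mm diameter, 150 mm tall, at the back of the bench. Origin: centre of its underside.
- beaker: bystander: clear beaker with white caps in it, 70 mm diameter, 90 mm tall, at the back of the bench. Origin: centre of its underside.

How it is judged:
By the outcome, as a careful person would: the job done as asked, in the order asked, and still so for the second after the job is handed in, while the arm keeps its last pose, push and grip.
It also fails if it takes over 51 s, if anything falls off the work surface, if the arm or the gripper's body presses on something with over 40 N, if the wrist force passes 120 N, or if a joint passes its speed limit or range.

## Robot

A 6-joint arm with a two-finger parallel gripper is mounted at the origin on the work surface. World frame = base frame: x ahead of the robot, y to its left, z up, the work surface at z = 0. Lengths are in mm, angles in degrees, forces in N, time in s.
With the tool pointing down it reaches from about 350 to 850 mm from the base axis. Payload 8.1 kg.
Tool frame: the origin (TCP) lies on the centre line of the jaws, within the pads' length; the fingertips stand 14 mm ahead of it and the grasp point (between the pads) lies 5 mm behind it; z points along the fingers, y is the line along which they close (so a half turn about z gives the same grasp; the last joint's range is limited). The gripper opens to 85 mm and grips with 20 to 120 N. Pads are 22 mm wide; open, the fingers measure 114 mm over their backs; the gripper's body (76 mm by 85 mm) begins 54 mm behind the grasp point. The pads swing forward as they close: fully open they stand 13 mm farther back than shut.
Start: joints at [-79.435, 7.471, 85.268, -0, 87.261, -4.893], TCP at [159.943, -578.294, 245.292] pointing down, gripper open.
Joint ranges: [-169.43, 169.43], [-51.17, 129.36], [1.28, 143.12], [-76.62, 256.62], [0, 156.53], [-152.29, 152.29]. Speed limits (degrees/s): [136.94, 136.94, 159.86, 180, 180, 180].

## Interface

Orientations are given as [roll, pitch, yaw] about the fixed x, y, z axes, in that order (R = Rz(yaw) Ry(pitch) Rx(roll)).
In Python, from bench import sense, snapshot, camera_info, hand_in gives the robot as it stands. The module is installed in compiled form; this text tells all that it offers.
- The arm moves only by the tool apply_moves, never from a script. Its argument "deltas" is a list of rows, each a list of 7 numbers: the shift along the tool's x, y, z scaled (see below), then the turn, a rotation vector about the tool's x, y, z scaled (see below), then the opening, from 0 (shut) to 1 (fully open). In form: [[dx, dy, dz, ax, ay, az, claw], ...]. A call has 1 to 8 rows; each row shifts and turns the commanded pose from where the row before left it, along the tool's axes as they then stand; what a row does not reach is not made up. The controller multiplies each number of a shift by 0.03 m and each number of a turn by 0.08 rad. A row lasts 1/8 s, in which the tool goes at most 62.5 mm and 10.7 degrees, less where a joint would pass 70% of its speed; a pose out of reach is approached as far as the arm can. A call with a number of a shift or a turn outside -1 to 1 is refused whole. A call with a gripper value outside its range is refused whole. The fingers move at their own pace and stop on an object; "grip_force" is the grip in N (left out, the last holds). Time passes only in rows, so rows that do not move let the fingers close. It gives the time, the measured TCP pose, the force, the opening and the grip force at its end, in the units of the state.
- sense(): the state, without advancing time (a new reading comes with each control period).
- snapshot(name): name is "scene" or "top" or "wrist"; returns the picture (400x640x3 uint8, red, green, blue); there is no depth.
- camera_info(name): a dict with "vertical_fov" (degrees; the focal length in pixels is half the picture's height over the tangent of half this angle, whatever the lens; pixels are square), "cx", "cy" (the principal point, pixels), "k1" (the pictures are not rectified: a ray, as slopes to the right and down, at radius r is drawn at 1 + k1 r^2 times it, then the intrinsics apply), "origin" and "rotation" of the camera in the world; the wrist camera has in their place "tool_from_camera" (4x4, takes a point from camera to tool coordinates, whose origin is the TCP and whose axes are the flange's). Camera axes: x right, y up, looking along -z (the intrinsics and any distortion apply to the point x, -y, -z); pixel columns grow to the right and rows downward; lengths in mm; the calibration is good to about 2 mm. A picture is of the moment at which its call begins: read the wrist's pose just before it. camera_info takes no time and is no camera call.
- hand_in(): hands the job in; it is judged then, once.
The state is a dict: "time": time; "joint_pos": joint angles; "qd": joint speeds; "joint_efforts": joint torques, N m; "tool_pos": TCP position; "tcp_rot": TCP orientation; "ft_force": force on the tool from outside, world axes, zero at the start; "wrist_torque": the same for the moment, N m; "finger_gap": finger opening in mm; "grip_force": force on a finger pad.
Only numpy, scipy, OpenCV 4.12 (cv2) and the standard library are available. Lean on these libraries where they do the work, as an engineer would, in place of code of your own. Each camera call takes 0.05 s, during which the arm holds its last target. There are 200 camera calls.

## Working session

There is one attempt and no reset: what is moved stays moved. The work goes in short steps, Python scripts to look and compute and a tool call to move; the robot and the scene stay as the last step left them, time stands still between calls to the robot, and variables do not carry over. Pictures are saved under pics/ and viewed, at most 11 in all, crops included, and the job is handed in when it is done.

Besides the shell and the picture viewer there is one more tool, called after "Emit:" as name([rows], argument=value, ...), one row to a line, values as JSON. apply_moves: Moves the arm, as the interface text tells. Its arguments: {"type":"object","properties":{"deltas":{"type":"array"},"grip_force":{"type":"number"}},"required":["deltas"]}

```bash
mkdir -p pics
python3 - <<'E'
from bench import *
import cv2
s=sense();print(s)
for n in("scene","top","wrist"):
    print(n,camera_info(n))
    cv2.imwrite(f"pics/{n}0.png",snapshot(n)[:,:,::-1])
E
```

```text
{'time': 0.0, 'joint_pos': array([-7.94345791e+01,  7.51480422e+00,  8.53300248e+01,  4.41509296e-04,
        8.72627063e+01, -4.89258014e+00]), 'qd': array([-0.05464296, -0.04149271,  0.02843982,  0.04864057,  0.07143444,
        0.12764929]), 'joint_efforts': array([ 2.92750432e-03, -5.69394028e+01, -5.00546014e+01,  1.18887447e-04,
        1.45796745e-02, -3.49170523e-05]), 'tool_pos': array([ 159.84965861, -577.75958177,  244.24044565]), 'tcp_rot': array([-1.79892894e+02, -9.61081439e-03,  1.54579706e+01]), 'ft_force': array([-0.29186031,  0.62712987, -0.00911457]), 'wrist_torque': array([0.01420295, 0.02535174, 0.01609923]), 'grip_force': 0.0, 'finger_gap': 85.67539863340173}
scene {'vertical_fov': 52.58228388397567, 'cx': 327.2512487876931, 'cy': 201.82781795066808, 'k1': 0.016592989095706032, 'origin': array([1186.50630474, -611.18999766,  656.11101208]), 'rotation': array([56.14709057,  0.50902061, 48.08595402])}
top {'vertical_fov': 47.023917271500416, 'cx': 328.700993277685, 'cy': 194.36742016328822, 'k1': -0.026342718139539048, 'origin': array([ 295.39601911,  -50.64072183, 1549.17889611]), 'rotation': array([ 11.11925571,  -0.80055496, -90.28638136])}
wrist {'vertical_fov': 68.51817345786098, 'cx': 316.8306888711533, 'cy': 197.68641804304815, 'k1': -0.0037678543838530194, 'tool_from_camera': array([[-1.15499651e-03,  9.63673559e-01,  2.67080394e-01,
         6.67054733e+01],
       [ 9.99999316e-01,  1.06429666e-03,  4.84352936e-04,
        -3.79771338e-01],
       [ 1.82505348e-04,  2.67080771e-01, -9.63674130e-01,
        -1.28013507e+02],
       [ 0.00000000e+00,  0.00000000e+00,  0.00000000e+00,
         1.00000000e+00]])}
```

View pics/top0.png

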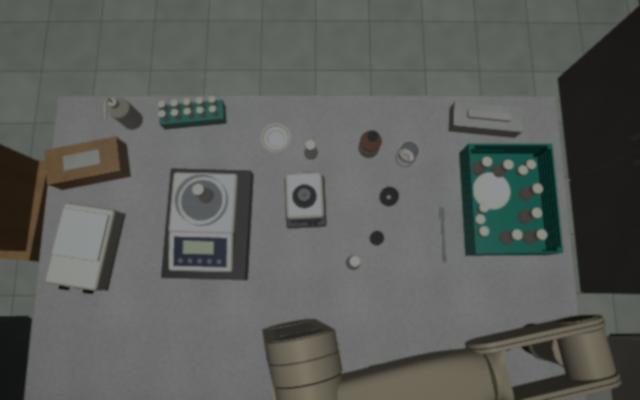

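View pics/scene0.png

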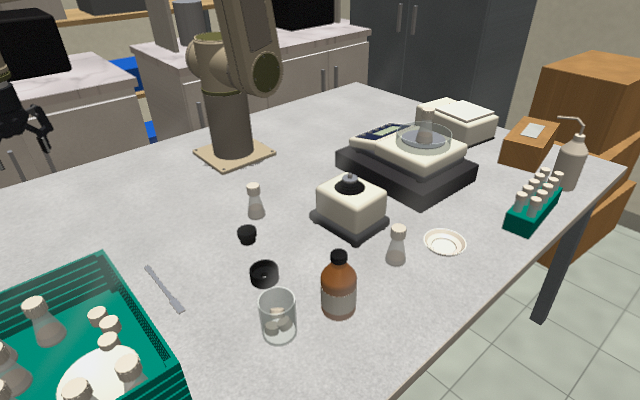

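The top view shows the holder at (389,196), the drive at (305,196) and the flask cap at (198,189). The tube head is at (377,238) and flask_c at (354,262). I'll measure these by mask.

```bash
cat > h.py <<'E'
from bench import *
import numpy as np, cv2
from scipy.spatial.transform import Rotation as Ro
def cam(n,s=None):
    c=camera_info(n); f=200/np.tan(np.radians(c['vertical_fov']/2))
    K=np.array([[f,0,c['cx']],[0,f,c['cy']],[0,0,1]])
    if n=='wrist':
        T=np.eye(4);T[:3,:3]=Ro.from_euler('xyz',s['tcp_rot'],degrees=True).as_matrix();T[:3,3]=s['tool_pos']
        T=T@c['tool_from_camera']; R,o=T[:3,:3],T[:3,3]
    else: R,o=Ro.from_euler('xyz',c['rotation'],degrees=True).as_matrix(),np.array(c['origin'])
    return K,np.array([c['k1'],0,0,0,0.]),R@np.diag([1,-1,-1]),o
def ray(C,uv):
    K,d,R,o=C; p=cv2.undistortPoints(np.array([[uv]],float),K,d)[0,0]
    return o,R@np.array([p[0],p[1],1])
def plane(C,uv,z):
    o,d=ray(C,uv); return o+d*(z-o[2])/d[2]
def tri(C1,a,C2,b):
    o,d=ray(C1,a);p,e=ray(C2,b)
    t=np.linalg.lstsq(np.c_[d,-e],p-o,rcond=None)[0]
    x,y=o+t[0]*d,p+t[1]*e; return (x+y)/2,np.linalg.norm(x-y)
def proj(C,X):
    K,d,R,o=C
    return cv2.projectPoints((np.array(X,float).reshape(-1,3)-o)@R,np.zeros(3),np.zeros(3),K,d)[0][:,0]
def blobs(mask,lo=20):
    n,l,st,ce=cv2.connectedComponentsWithStats(mask.astype(np.uint8))
    return [(ce[i].round(1),st[i].tolist()) for i in range(1,n) if st[i,4]>lo]
def grab(n):
    s=sense(); return snapshot(n),cam(n,s),s
E
python3 - <<'E'
from h import *
T=cv2.imread('pics/top0.png');S=cv2.imread('pics/scene0.png')
g=cv2.cvtColor(T,6)
CT,CS=cam('top'),cam('scene')
m=np.zeros_like(g,bool);m[130:275,280:420]=1
print([ (b,plane(CT,b[0],25).round()) for b in blobs((g<60)&m)])
w=(T.min(2)>150)
w[:, :180]=0;w[:,420:]=0;w[:130]=0;w[280:]=0
for b in blobs(w,15):print(b)
for uv,z in(((389,196),32),((305,196),158),((198,189),243),((354,262),98),((310,146),98)):print(uv,plane(CT,uv,z).round())
a=cv2.resize(T[140:280,165:415],None,fx=3.2,fy=3.2,interpolation=2)
b=cv2.resize(S[90:300,220:470],None,fx=3.2,fy=3.2,interpolation=2)[:, :]
cv2.imwrite('pics/a.png',a)
E
```

```text
[((array([370. , 142.9]), [361, 131, 19, 26, 360]), array([ 776., -217.,   25.])), ((array([304.3, 197.1]), [294, 186, 21, 21, 219]), array([586.,   9.,  25.])), ((array([388.6, 196. ]), [380, 187, 18, 19, 233]), array([ 589., -276.,   25.])), ((array([306.6, 222.4]), [289, 219, 36, 9, 183]), array([500.,   1.,  25.])), ((array([376.4, 237.7]), [370, 232, 13, 13, 127]), array([ 448., -231.,   25.]))]
(389, 196) [ 587. -276.   32.]
(305, 196) [564.   2. 158.]
(198, 189) [569. 308. 243.]
(354, 262) [ 365. -150.   98.]
(310, 146) [743. -12.  98.]
```

View pics/a.png

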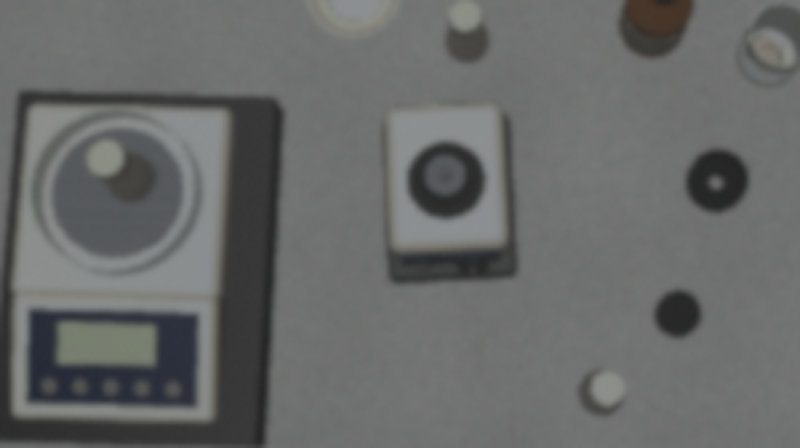

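Emit:
apply_moves([
  [0,0,0,0,0,0.843,1],
  [0,0,0,0,0,0.843,1],
  [0,0,0,0,0,0.843,1],
  [0,0,0,0,0,0.843,1],
  [0.9,-0.63,0,0,0,0,1],
  [0.9,-0.63,0,0,0,0,1],
  [0.9,-0.63,0,0,0,0,1],
  [0.9,-0.63,0,0,0,0,1],
])

```text
time: 1.15
tool_pos: [268.6, -501.8, 244.9]
tcp_rot: [-180.0, 0.0, -0.0]
ft_force: [0.8, 0.4, 0.1]
finger_gap: 85.7
grip_force: 0.0
```

Emit:
apply_moves([
  [0.9,-0.63,0,0,0,0,1],
  [0.9,-0.63,0,0,0,0,1],
  [0.9,-0.63,0,0,0,0,1],
  [0.9,-0.63,0,0,0,0,1],
  [0.9,-0.63,0.4,0,0,0,1],
  [0.9,-0.63,0.4,0,0,0,1],
  [0.9,-0.63,0.4,0,0,0,1],
  [0.9,-0.63,0.4,0,0,0,1],
])

```text
time: 2.15
tool_pos: [484.6, -350.6, 196.5]
tcp_rot: [-180.0, 0.0, 0.0]
ft_force: [0.3, 0.1, 0.4]
finger_gap: 85.5
grip_force: 0.0
```

Emit:
apply_moves([
  [0.86,-0.62,0.38,0,0,0,1],
  [0.86,-0.62,0.38,0,0,0,1],
  [0.86,-0.62,0.38,0,0,0,1],
  [0.86,-0.62,0.38,0,0,0,1],
  [0,0,0,0,0,0,1],
])

```text
time: 2.78
tool_pos: [587.6, -274.9, 149.7]
tcp_rot: [-179.9, 0.1, 0.2]
ft_force: [-0.4, 0.5, -0.0]
finger_gap: 85.3
grip_force: 0.0
```

Run:
```python
from h import *
im,C,s=grab('wrist');print(s['tool_pos'],s['tcp_rot'],s['ft_force'])
cv2.imwrite('pics/w1.png',im[:,:,::-1])
g=cv2.cvtColor(im,7)
for b in blobs(g<60,300):print(b,plane(C,b[0],30).round(1))
print(proj(C,[588,-276,32]))
```

```text
[ 587.58724224 -274.91142907  149.69147756] [-1.79893291e+02  1.32351400e-01  1.50049426e-01] [-0.35049263  0.46007176 -0.03748448]
(array([12.7, 13. ]), [0, 0, 29, 30, 743]) [728.5 -46.3  30. ]
(array([240.8,   8.8]), [202, 0, 75, 23, 1204]) [ 731.  -217.7   30. ]
(array([384.7, 314.6]), [0, 0, 640, 400, 71238]) [ 465.8 -341.5   30. ]
(array([ 44., 216.]), [0, 107, 112, 231, 18484]) [567.8 -30.1  30. ]
(array([319.4, 189.9]), [284, 153, 72, 74, 3997]) [ 592.3 -276.7   30. ]
[[318.63056435 195.29029137]]
```

View pics/w1.png

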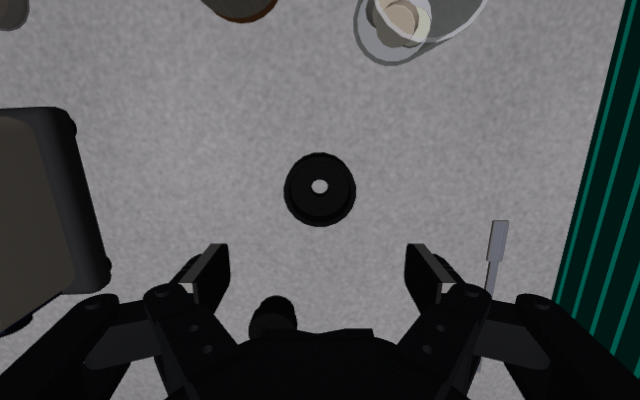

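Run:
```python
from h import *
im=cv2.imread('pics/w1.png');g=cv2.cvtColor(im,6);s=sense();C=cam('wrist',s)
l,t,w,h=284,153,72,74
print('bottom z32',plane(C,(319.5,t+h-.5),32)[0]+32,'top z32',plane(C,(319.5,t-.5),32)[0]-32,'top z0',plane(C,(319.5,t-.5),0)[0]-32)
print('lr',plane(C,(l-.5,190),32)[1]-32,plane(C,(l+w-.5,190),32)[1]+32)
m=(g>90);m[:170]=0;m[200:]=0;m[:,:300]=0;m[:,340:]=0
for b in blobs(m,10):print(b,plane(C,b[0],7))
```

```text
bottom z32 590.3235100115978 top z32 592.3149474322496 top z0 588.4703207495506
lr -278.88720502460546 -277.1636729810772
(array([319.3, 185.9]), [312, 180, 16, 13, 167]) [ 589.75478315 -278.03833486    7.        ]
```

Emit:
apply_moves([
  [0.1,0.1,0.8,0,0,0,1],
  [0,0,0.8,0,0,0,1],
  [0,0,0.8,0,0,0,1],
  [0,0,0.8,0,0,0,1],
  [0,0,0.7,0,0,0,1],
  [0,0,0.4,0,0,0,1],
  [0,0,0.22,0,0,0,1],
  [0,0,0,0,0,0,1],
], grip_force=40)

```text
time: 3.82
tool_pos: [590.1, -280.2, 16.1]
tcp_rot: [-180.0, 0.0, -0.0]
ft_force: [0.5, 0.1, 0.4]
finger_gap: 85.5
grip_force: 0.0
```

Emit:
apply_moves([
  [0,0,0,0,0,0,0.6],
  [0,0,0,0,0,0,0.6],
  [0,0,0,0,0,0,0.6],
  [0,0,0,0,0,0,0.6],
  [0,0,0,0,0,0,0.6],
])

```text
time: 4.45
tool_pos: [591.2, -280.6, 17.7]
tcp_rot: [179.9, -0.1, 0.0]
ft_force: [-1.1, 0.2, 6.0]
finger_gap: 63.1
grip_force: 44.6
```

Emit:
apply_moves([
  [0,0,-0.4,0,0,0,0.6],
  [0,0,-0.9,0,0,0,0.6],
  [0,0,-1,0,0,0,0.6],
  [0,0,-1,0,0,0,0.6],
  [-0.2,-0.5,-1,0,0,0,0.6],
  [-0.2,-0.8,-1,0,0,0,0.6],
  [-0.2,-0.8,-1,0,0,0,0.6],
  [-0.2,-0.8,-1,0,0,0,0.6],
])

```text
time: 5.45
tool_pos: [565.6, -192.2, 236.5]
tcp_rot: [180.0, -0.0, -0.0]
ft_force: [1.0, 1.1, -1.1]
finger_gap: 62.8
grip_force: 44.3
```

Emit:
apply_moves([
  [-0.4,-1,-1,0,0,0,0.6],
  [-0.4,-1,-0.6,0,0,0,0.6],
  [-0.4,-1,-0.2,0,0,0,0.6],
  [-0.4,-1,0,0,0,0,0.6],
  [-0.3,-1,0,0,0,0,0.6],
  [-0.3,-1,0,0,0,0,0.6],
  [0,-0.5,0,0,0,0,0.6],
  [0,0,0,0,0,0,0.6],
])

```text
time: 6.45
tool_pos: [500.3, 2.4, 289.4]
tcp_rot: [180.0, -0.0, 0.1]
ft_force: [-0.7, -0.4, -0.9]
finger_gap: 62.9
grip_force: 44.3
```

Run:
```python
from h import *
im,C,s=grab('wrist');print(s['tool_pos'],s['tcp_rot'],s['ft_force'],s['finger_gap'])
cv2.imwrite('pics/w2.png',im[:,:,::-1])
```

```text
[500.25720202   2.42449519 289.4318054 ] [ 1.79983222e+02 -3.28052823e-02  9.29930841e-02] [-0.73321941 -0.38865467 -0.85843955] 62.89613260193007
```

View pics/w2.png

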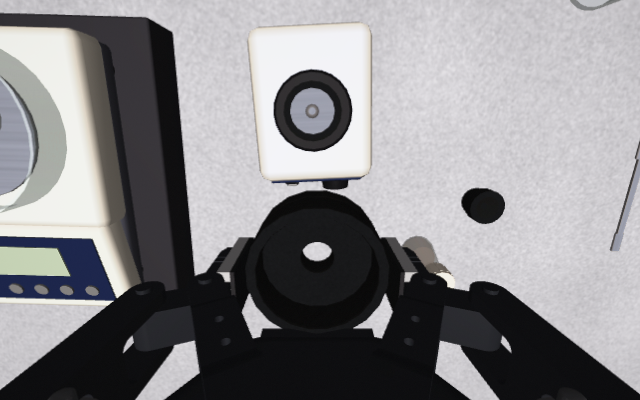

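The held holder is at about (317,250), its hole at (317,252), and the drive disc at (312,111).

Run:
```python
from h import *
im=cv2.imread('pics/w2.png');g=cv2.cvtColor(im,6);s=sense();C=cam('wrist',s);P=s['tool_pos']
m=(g>85);m[:65]=0;m[155:]=0;m[:,:270]=0;m[:,355:]=0
for b in blobs(m,100):
  if b[1][2]<60: 
    print(b,plane(C,b[0],146)); l,t,w,h=b[1][:4]; print('diam',plane(C,(l+w-.5,111),146)-plane(C,(l-.5,111),146), plane(C,(312,t-.5),146)-plane(C,(312,t+h-.5),146), 'bbox c',plane(C,(l+w/2-.5,t+h/2-.5),146))
m=(g>100);m[:230]=0;m[270:]=0;m[:,:295]=0;m[:,340:]=0
for b in blobs(m,30):
  for z in (-10,-5,0): print(b,'hole@mid tcp%+d'%z,plane(C,b[0],P[2]+z)-P)
# rim outer: left/right black extents at widest rows and inner
for r in (250,260,265,270): print(r,''.join('#' if v<60 else '.' for v in g[r,225:410:2]))
c=g[175:340,317];print(c.tolist()[::2])
```

```text
(array([311.9, 110.5]), [290, 88, 45, 46, 1609]) [571.9945574    6.24027691 146.        ]
diam [-1.37376632e-02 -3.98979333e+01  0.00000000e+00] [39.12789579 -0.18263652  0.        ] bbox c [571.99452688   6.15165498 146.        ]
(array([316.9, 251. ]), [303, 242, 29, 19, 416]) hole@mid tcp-10 [ -0.03595784   0.19009477 -10.        ]
(array([316.9, 251. ]), [303, 242, 29, 19, 416]) hole@mid tcp-5 [ 2.37760052  0.19234962 -5.        ]
(array([316.9, 251. ]), [303, 242, 29, 19, 416]) hole@mid tcp+0 [4.79115888 0.19460447 0.        ]
250 ###.....###############################...............##############################......###
260 ......#####################################......######################################......
265 ....####################################################################################.....
270 ...#######################################################################################...
[226, 215, 78, 137, 201, 201, 209, 216, 43, 10, 12, 11, 10, 12, 10, 11, 12, 24, 24, 26, 25, 24, 25, 24, 25, 24, 24, 24, 25, 24, 24, 24, 25, 24, 222, 216, 214, 216, 215, 213, 217, 216, 213, 61, 11, 11, 11, 11, 13, 22, 24, 24, 24, 23, 23, 24, 24, 24, 24, 24, 24, 22, 23, 24, 25, 17, 10, 10, 10, 11, 7, 10, 11, 10, 10, 11, 12, 23, 24, 19, 15, 11, 12]
```

Emit:
apply_moves([
  [0.6,-0.04,0.2,0,0,0,0.6],
  [0.6,-0.04,0.5,0,0,0,0.6],
  [0.6,-0.04,0.7,0,0,0,0.6],
  [0.563,0,0.7,0,0,0,0.6],
  [0,0,0.7,0,0,0,0.6],
  [0,0,0.5,0,0,0,0.6],
  [0,0,0.35,0,0,0,0.6],
  [0,0,0,0,0,0,0.6],
])

```text
time: 7.5
tool_pos: [570.5, 5.2, 178.9]
tcp_rot: [-180.0, 0.1, -0.0]
ft_force: [-0.4, 0.2, -0.4]
finger_gap: 62.6
grip_force: 44.3
```

Run:
```python
from h import *
im,C,s=grab('wrist');print(s['tool_pos'],s['tcp_rot'],s['ft_force'],s['finger_gap'])
cv2.imwrite('pics/w3.png',im[:,:,::-1])
cv2.imwrite('pics/w3c.png',cv2.resize(im[190:310,220:420,::-1],None,fx=4,fy=4,interpolation=2))
```

```text
[570.52128806   5.2369405  178.8990854 ] [-1.79997849e+02  7.45864390e-02 -1.95087842e-02] [-0.39347891  0.22466266 -0.35308744] 62.61624651533565
```

View pics/w3c.png

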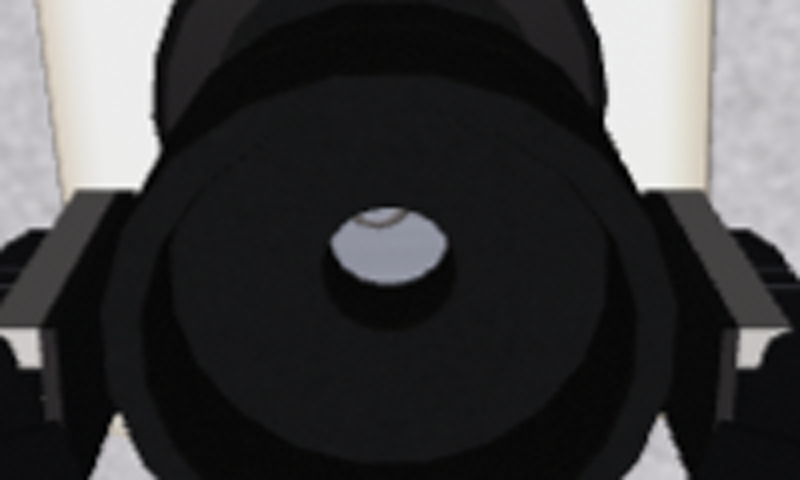

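Run:
```python
from h import *
im=cv2.imread('pics/w3.png');g=cv2.cvtColor(im,6);s=sense();C=cam('wrist',s);P=s['tool_pos']
print(P,s['joint_pos'])
print(g[238:264,304:332:1])
for r in(245.5,247): print(r,'top circle',plane(C,(315.2,r),158)+[3,0,0]-P,'base circle',plane(C,(315.2,r),154)+[6,0,0]-P)
m=(g>100);m[:238]=0;m[266:]=0;m[:,:298]=0;m[:,336:]=0
for b in blobs(m,30):print(b,plane(C,b[0],P[2]-8)-P)
print('hole top -x? row 262 floor-top (tcp-1)',plane(C,(317,190+328/4),P[2]-1.5)[0]+8-P[0])
```

```text
[570.98863658   5.30184257 179.78065936] [-4.61045620e+00  5.27412786e+00  9.45431869e+01 -3.11161984e-03
  8.01836875e+01  8.53991277e+01]
[[ 21  22  22  21  22  22  22  22  22  22  21  22  23  23  22  22  23  23
   22  21  20  20  20  21  21  21  22  22]
 [ 23  21  22  21  21  22  21  22  23  22  22  22  22  23  23  22  22  23
   23  22  21  22  22  22  22  22  21  22]
 [ 22  21  21  22  21  22  23  22  22  21  22  21  21  21  21  22  22  22
   22  21  21  21  23  22  23  22  21  22]
 [ 21  21  21  21  22  22  23  22  22  22  22  22  21  21  22  22  21  23
   22  21  22  21  22  22  22  22  22  21]
 [ 21  22  22  21  21  22  22  22  61  73  95 126 135 137 134 111  80  48
   33  26  21  21  20  21  20  20  21  22]
 [ 21  22  22  21  21  49  89 127 140 140 142 147 151 148 128 107  88  82
  118 112  81  42  21  21  21  21  22  23]
 [ 22  22  22  47  72  89 105 136 149 149 149 150 144 125 106  91  88 125
  144 144 139 116  68  30  22  21  22  22]
 [ 21  22  60 120 117  91  92 103 110 119 125 117 107  95  86  98 131 148
  151 150 151 147 140 117  59  21  22  23]
 [ 22  80 129 148 147 12
[... 1747 characters left out ...]
9   9   8   8   8  13  15  33  41  40  40  40  32  27  16
    8   8   9   9   9   9   8   9   9   8]
 [  7  10   9   7   7   8   7   9   8   9   8   8   9   9   9   8   9   8
    9   9   8   8   7   9  10   9   8  10]
 [  9   8   7   9   7   9   9   9   9   9   8   9   9   9  10   9   8  10
    8   8   9   9   8   8   8   9   9  10]]
245.5 top circle [  0.60353659   1.13806881 -21.78065936] base circle [  1.76004347   1.1651528  -25.78065936]
247 top circle [ -0.30184347   1.14060673 -21.78065936] base circle [  0.83048663   1.1677585  -25.78065936]
(array([316.7, 251.2]), [303, 242, 28, 19, 378]) [ 0.81665967  0.29408946 -8.        ]
hole top -x? row 262 floor-top (tcp-1) 0.7659083184585143
```

The stub edge shows through the hole at (315,247). x is aligned, and y needs about +0.9 mm. I'll correct that and lower.

Emit:
apply_moves([
  [0,-0.03,0,0,0,0,0.6],
  [0,0,0.15,0,0,0,0.6],
  [0,0,0.15,0,0,0,0.6],
  [0,0,0.1,0,0,0,0.6],
  [0,0,0.05,0,0,0,0.6],
  [0,0,0,0,0,0,0.6],
])

```text
time: 8.3
tool_pos: [570.9, 6.4, 165.9]
tcp_rot: [-180.0, 0.0, 0.0]
ft_force: [-0.1, 0.3, -0.5]
finger_gap: 62.9
grip_force: 44.3
```

Emit:
apply_moves([
  [0,0,0.05,0,0,0,0.6],
  [0,0,0.04,0,0,0,0.6],
  [0,0,0,0,0,0,0.6],
])

```text
time: 8.68
tool_pos: [571.2, 6.4, 163.7]
tcp_rot: [180.0, -0.0, 0.0]
ft_force: [-0.5, 0.3, 1.2]
finger_gap: 62.8
grip_force: 44.5
```

Emit:
apply_moves([
  [0,0,0.03,0,0,0,0.6],
  [0,0,0.03,0,0,0,0.6],
  [0,0,0,0,0,0,0.6],
])

```text
time: 9.05
tool_pos: [571.2, 6.4, 162.2]
tcp_rot: [180.0, -0.0, 0.0]
ft_force: [-2.9, -0.0, 6.5]
finger_gap: 63.2
grip_force: 44.8
```

Emit:
apply_moves([
  [0,0,0,0,0,0,1],
  [0,0,0,0,0,0,1],
  [0,0,0,0,0,0,1],
  [0,0,-0.3,0,0,0,1],
  [0,0,-0.9,0,0,0,1],
  [-0.5,0,-1,0,0,0,1],
  [-0.5,0,-1,0,0,0,1],
  [0,0,-0.4,0,0,0,1],
])

```text
time: 10.05
tool_pos: [541.6, 6.4, 272.7]
tcp_rot: [180.0, -0.2, 0.0]
ft_force: [0.7, 0.0, 0.1]
finger_gap: 85.6
grip_force: 0.0
```

Run:
```python
from h import *
im,C,s=grab('wrist');print(s['tool_pos'],s['tcp_rot'],s['ft_force'],s['finger_gap'])
sc=snapshot('scene')
a=cv2.resize(im[80:260,200:440,::-1],(400,300)); b=cv2.resize(sc[150:240,300:420,::-1],(400,300),interpolation=2)
cv2.imwrite('pics/w4.png',np.hstack([a,b]));cv2.imwrite('pics/w4f.png',im[:,:,::-1]);cv2.imwrite('pics/s4f.png',sc[:,:,::-1])
```

```text
[541.6294491    6.3820125  272.68587689] [ 1.79981497e+02 -2.41498143e-01  7.44679868e-04] [0.6702759  0.03585384 0.07720241] 85.56501345404935
```

View pics/w4.png

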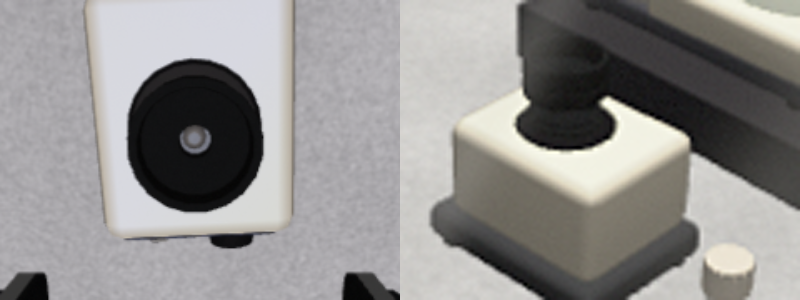

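Left panel: the stub shows centred in the hole, at about (195,138) of the crop. I'll check rim height by triangulating it, then find the flask.

Run:
```python
from h import *
im=cv2.imread('pics/w4f.png');g=cv2.cvtColor(im,6);s=sense();C=cam('wrist',s)
m=g<75;m[:85]=0;m[215:]=0;m[:,:262]=0;m[:,372:]=0
for b in blobs(m,1000):
  print(b);l,t,w,h=b[1][:4]
  rows=[(np.where(m[r,262:372])[0]) for r in range(t,t+h)]
  wid=[(r.max()-r.min()+1) for r in rows]; i=int(np.argmax(wid)); print(max(wid),t+i)
  r=t+np.mean(np.where(np.array(wid)==max(wid)))
  for z in (174,178,182):
    A,B=plane(C,(l-.5,r),z),plane(C,(l+w-.5,r),z); print(z,'diam',A[1]-B[1],'c',(A+B)/2, 'bottom',plane(C,(317,t+h-.5),z)[0]+32)
m=g>70;m[150:175]&=True
m[:150]=0;m[180:]=0;m[:,:300]=0;m[:,335:]=0
for b in blobs(m,15):print('stub',b,plane(C,b[0],158))
# top camera: flask cap and scene cap
T=cv2.imread('pics/top0.png');S=cv2.imread('pics/scene0.png')
cv2.imwrite('pics/fl.png',np.hstack([cv2.resize(T[160:230,165:245],(400,350),interpolation=2),cv2.resize(S[95:165,395:475],(400,350),interpolation=2)]))
```

```text
(array([316.5, 161. ]), [277, 116, 81, 91, 5751])
81 161
174 diam 62.77408264849139 c [571.65473726   6.38413858 174.        ] bottom 571.2543627184739
178 diam 61.66238400196388 c [572.30377196   6.38615917 178.        ] bottom 572.4771923819818
182 diam 60.55068535543638 c [572.95280666   6.38817975 182.        ] bottom 573.7000220454896
stub (array([316.7, 163.6]), [308, 156, 18, 16, 219]) [571.47526653   6.6224359  158.        ]
```

View pics/fl.png

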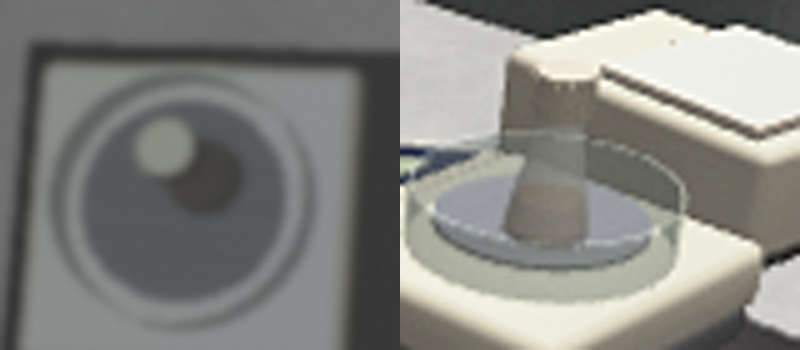

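Emit:
apply_moves([
  [0.1,-0.6,-0.5,0,0,0,1],
  [0.1,-0.9,-0.6,0,0,0,1],
  [0.1,-0.9,-0.6,0,0,0,1],
  [0.1,-0.9,-0.6,0,0,0,1],
  [0.1,-0.9,-0.6,0,0,0,1],
  [0.1,-0.9,0,0,0,0,1],
  [0.1,-0.9,0,0,0,0,1],
  [0.1,-0.9,0,0,0,0,1],
])

```text
time: 11.15
tool_pos: [564.8, 215.6, 355.6]
tcp_rot: [180.0, 0.1, 0.0]
ft_force: [-0.3, -0.2, -0.2]
finger_gap: 85.3
grip_force: 0.0
```

Emit:
apply_moves([
  [0.1,-0.9,0,0,0,0,1],
  [0,-0.9,0,0,0,0,1],
  [0,-0.9,0,0,0,0,1],
  [0,-0.47,0,0,0,0,1],
  [0,0,0,0,0,0,1],
])

```text
time: 11.78
tool_pos: [567.6, 309.7, 355.7]
tcp_rot: [180.0, 0.1, 0.1]
ft_force: [0.7, -0.0, -0.8]
finger_gap: 85.5
grip_force: 0.0
```

Run:
```python
from h import *
im,C,s=grab('wrist');print(s['tool_pos'],s['tcp_rot'],s['ft_force'],s['finger_gap'])
cv2.imwrite('pics/w5.png',im[:,:,::-1])
for z in (243,145): print(plane(C,(316.8,197.7),z))
```

```text
[567.61930736 309.68404202 355.7327553 ] [1.79966919e+02 7.55569891e-02 9.99096503e-02] [ 0.72893976 -0.04516277 -0.83874935] 85.48645107788697
[567.35962686 309.89474577 243.        ]
[540.04957248 309.85048433 145.        ]
```

View pics/w5.png

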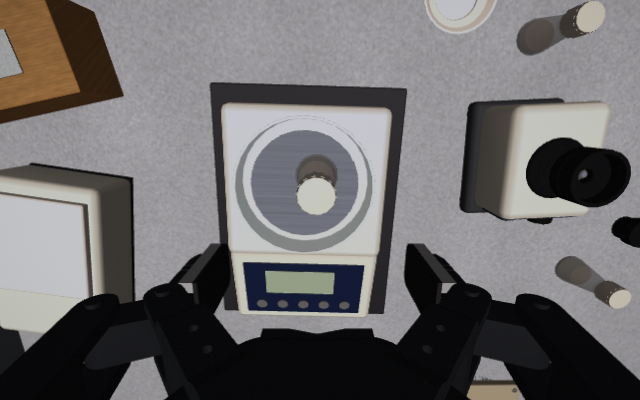

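Run:
```python
from h import *
im=cv2.imread('pics/w5.png');s=sense();C=cam('wrist',s);P=s['tool_pos']
r=im[165:225,285:350].astype(int);print(im[196,280:350:4].tolist())
m=np.zeros((400,640),bool);m[165:225,285:350]=(r[:,:,2]-r[:,:,0]>8)&(r.min(2)>140)
for b in blobs(m,100):
  print(b,plane(C,b[0],243)-P,plane(C,b[0],243)); l,t,w,h=b[1][:4]
  print((plane(C,(l-.5,196),243)-plane(C,(l+w-.5,196),243))[1],plane(C,(l+w/2-.5,t+h-17.5),243)-P)
```

```text
[[129, 117, 115], [128, 118, 116], [128, 117, 115], [129, 118, 116], [108, 103, 104], [190, 199, 198], [191, 199, 198], [191, 199, 198], [190, 199, 198], [191, 199, 198], [190, 198, 198], [189, 199, 198], [188, 199, 198], [188, 199, 198], [141, 140, 142], [127, 116, 114], [127, 116, 114], [127, 115, 114]]
(array([318.5, 201.9]), [297, 178, 39, 37, 535]) [  -4.01971894   -1.25230298 -113.04029384] [563.85510877 307.50402455 243.        ]
33.17059105136957 [  -0.11318818    0.88143896 -113.04029384]
```

Emit:
apply_moves([
  [0.01,-0.02,0.6,0,0,0,1],
  [0,0,0.8,0,0,0,1],
  [0,0,0.8,0,0,0,1],
  [0,0,0.8,0,0,0,1],
  [0,0,0.7,0,0,0,1],
  [0,0,0.5,0,0,0,1],
  [0,0,0.29,0,0,0,1],
  [0,0,0,0,0,0,1],
], grip_force=50)

```text
time: 12.82
tool_pos: [568.2, 309.0, 221.4]
tcp_rot: [180.0, 0.0, -0.0]
ft_force: [-0.9, 0.4, 0.6]
finger_gap: 85.6
grip_force: 0.0
```

Emit:
apply_moves([
  [0,0,0,0,0,0,0.2],
  [0,0,0,0,0,0,0.2],
  [0,0,0,0,0,0,0.2],
  [0,0,0,0,0,0,0.2],
  [0,0,0,0,0,0,0.2],
  [0,0,0,0,0,0,0.2],
  [0,0,0,0,0,0,0.2],
])

```text
time: 13.7
tool_pos: [568.6, 309.4, 222.7]
tcp_rot: [-180.0, -0.1, 0.0]
ft_force: [-0.5, 0.8, 6.6]
finger_gap: 32.3
grip_force: 49.9
```

Emit:
apply_moves([
  [0,0,-0.3,0,0,0,0.2],
  [0,0,-0.7,0,0,0,0.2],
  [0,0,-0.9,0,0,0,0.2],
  [0,0.2,-0.6,0,0,0,0.2],
  [0,0.5,0,0,0,0,0.2],
  [0,0.8,0,0,0,0,0.2],
  [0,0.8,0,0,0,0,0.2],
  [0,0.8,0,0,0,0,0.2],
])

```text
time: 14.7
tool_pos: [567.8, 213.6, 295.7]
tcp_rot: [180.0, 0.1, -0.1]
ft_force: [0.4, 0.2, -0.4]
finger_gap: 32.4
grip_force: 49.7
```

Emit:
apply_moves([
  [0.1,0.9,0,0,0,0,0.2],
  [0,0.9,0,0,0,0,0.2],
  [0,0.9,0,0,0,0,0.2],
  [0,0.9,0,0,0,0,0.2],
  [0,0.9,0,0,0,0,0.2],
  [0,0.9,0,0,0,0,0.2],
  [0,0.7,0,0,0,0,0.2],
  [0,0.5,0,0,0,0,0.2],
])

```text
time: 15.7
tool_pos: [570.9, 16.4, 296.5]
tcp_rot: [-180.0, 0.0, -0.1]
ft_force: [-0.6, -0.1, -2.0]
finger_gap: 32.7
grip_force: 49.7
```

Emit:
apply_moves([
  [0,0.3,0,0,0,0,0.2],
  [0,0.08,0,0,0,0,0.2],
  [0,0,0,0,0,0,0.2],
])

```text
time: 16.08
tool_pos: [571.4, 7.1, 296.9]
tcp_rot: [-180.0, 0.0, 0.0]
ft_force: [0.9, 0.0, -1.3]
finger_gap: 32.4
grip_force: 49.7
```

Run:
```python
from h import *
im,C,s=grab('wrist');print(s['tool_pos'],s['tcp_rot'],s['ft_force'],s['finger_gap'])
sc,CS,_=grab('scene')
cv2.imwrite('pics/w6f.png',im[:,:,::-1]);cv2.imwrite('pics/s6f.png',sc[:,:,::-1])
a=cv2.resize(im[120:320,210:430,::-1],(440,400)); b=cv2.resize(sc[80:240,300:430,::-1],(325,400),interpolation=2)
cv2.imwrite('pics/w6.png',np.hstack([a,b]))
```

```text
[571.35608229   7.09456028 296.8722302 ] [-1.79986135e+02  1.57571435e-03  2.31575823e-02] [ 0.92903534  0.02892348 -1.2611599 ] 32.3998029940331
```

View pics/w6.png

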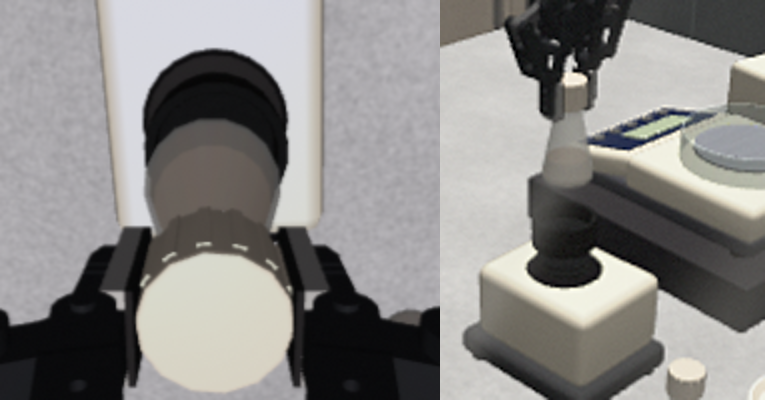

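The flask hangs upright above the holder and sits about 0.8 mm off in +y. I'll correct that and lower.

Emit:
apply_moves([
  [0.01,0.025,0.2,0,0,0,0.2],
  [0,0,0.5,0,0,0,0.2],
  [0,0,0.4,0,0,0,0.2],
  [0,0,0.2,0,0,0,0.2],
  [0,0,0.15,0,0,0,0.2],
  [0,0,0.15,0,0,0,0.2],
  [0,0,0.1,0,0,0,0.2],
  [0,0,0,0,0,0,0.2],
])

```text
time: 17.18
tool_pos: [571.6, 5.9, 245.8]
tcp_rot: [180.0, 0.0, -0.0]
ft_force: [1.0, -0.1, -2.4]
finger_gap: 32.3
grip_force: 49.7
```

Emit:
apply_moves([
  [0,0,0.08,0,0,0,0.2],
  [0,0,0.06,0,0,0,0.2],
  [0,0,0.06,0,0,0,0.2],
  [0,0,0,0,0,0,0.2],
])

```text
time: 17.68
tool_pos: [571.5, 6.0, 239.6]
tcp_rot: [-180.0, 0.0, 0.0]
ft_force: [-0.7, 1.4, -0.7]
finger_gap: 32.7
grip_force: 49.7
```

Emit:
apply_moves([
  [0,0,0.05,0,0,0,0.2],
  [0,0,0.05,0,0,0,0.2],
  [0,0,0,0,0,0,0.2],
  [0,0,0,0,0,0,0.2],
])

```text
time: 18.18
tool_pos: [571.9, 6.0, 237.4]
tcp_rot: [180.0, -0.1, 0.0]
ft_force: [0.0, -0.3, 3.9]
finger_gap: 32.3
grip_force: 50.0
```

Emit:
apply_moves([
  [0,0,0.04,0,0,0,0.2],
  [0,0,0.03,0,0,0,0.2],
  [0,0,0,0,0,0,0.2],
  [0,0,0,0,0,0,0.2],
])

```text
time: 18.68
tool_pos: [571.9, 6.0, 235.4]
tcp_rot: [180.0, -0.1, 0.0]
ft_force: [-0.7, -0.3, 5.5]
finger_gap: 32.5
grip_force: 50.3
```

Emit:
apply_moves([
  [0,0,0,0,0,0,0.2],
])

```text
time: 18.8
tool_pos: [571.9, 5.9, 235.4]
tcp_rot: [180.0, -0.1, 0.0]
ft_force: [-1.1, 0.3, 5.1]
finger_gap: 32.6
grip_force: 50.3
```

Emit:
apply_moves([
  [0,0,0.04,0,0,0,0.2],
  [0,0,0.03,0,0,0,0.2],
  [0,0,0,0,0,0,0.2],
  [0,0,0,0,0,0,0.2],
])

```text
time: 19.3
tool_pos: [572.1, 5.9, 233.8]
tcp_rot: [180.0, -0.1, 0.0]
ft_force: [-1.8, -0.4, 7.4]
finger_gap: 32.5
grip_force: 50.5
```

Emit:
apply_moves([
  [0,0,0,0,0,0,0.2],
  [0,0,0,0,0,0,0.2],
])

```text
time: 19.55
tool_pos: [572.1, 6.0, 233.8]
tcp_rot: [180.0, -0.1, 0.0]
ft_force: [-1.1, 1.5, 9.0]
finger_gap: 32.9
grip_force: 50.5
```

Run:
```python
from h import *
F=[]
for i in range(12):
    im,C,s=grab('wrist' if i<11 else 'scene');F.append([*s['ft_force'],s['tool_pos'][2]])
F=np.array(F);print(F.mean(0),F.std(0))
w=snapshot('wrist')
a=cv2.resize(w[120:320,210:430,::-1],(440,400)); b=cv2.resize(im[100:240,300:430,::-1],(371,400),interpolation=2)
b=b[:, :325]; cv2.imwrite('pics/w7.png',np.hstack([a,b]))
```

```text
[ -1.39723292   0.46480307   8.14762821 233.82328047] [0.53960983 0.55984211 0.49962998 0.01166118]
```

View pics/w7.png

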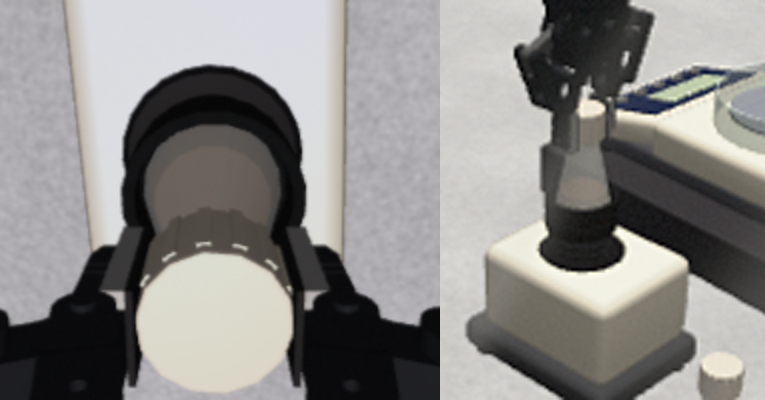

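The flask stands in the holder. The push of 8.15 N corresponds to about 3.7 mm of travel, so I'll add a small nudge.

Emit:
apply_moves([
  [0,0,0.01,0,0,0,0.2],
  [0,0,0,0,0,0,0.2],
  [0,0,0,0,0,0,0.2],
  [0,0,0,0,0,0,0.2],
])

```text
time: 20.7
tool_pos: [572.1, 6.0, 233.6]
tcp_rot: [180.0, -0.1, 0.0]
ft_force: [-2.0, 0.3, 8.4]
finger_gap: 32.3
grip_force: 50.5
```

Run:
```python
from h import *
F=[]
for i in range(12):
    im,C,s=grab('wrist');F.append([*s['ft_force'],s['tool_pos'][2]])
m=np.mean(F,0);print(m)
if 7.9<m[2]<9.4: print(hand_in())
```

```text
[-1.77295126e+00  1.86339551e-01  8.59827848e+00  2.33593085e+02]
the job is handed in; nothing more can be done
None
```

The job is handed in at about 21 s: the holder is seated on the drive stub, and the gripper is holding the flask upright in it with about 8.6 N of push, which works out to roughly 4 mm of drive travel (estimated from the force, not measured directly).

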